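# Slide the screw box home between freshly glued rails

## Robot

A 6-joint arm with a two-finger parallel gripper is mounted at the origin on the work surface. World frame = base frame: x ahead of the robot, y to its left, z up, the work surface at z = 0. Lengths are in mm, angles in rad, forces in N, time in s.
With the tool pointing down it reaches from about 350 to 775 mm from the base axis. Payload 7.3 kg.
Tool frame: the origin (TCP) lies midway between the tips of the shut fingers; the grasp point (between the pads) lies 19 mm behind it (grasp_offset is the z of the grasp point in the tool frame, in mm); z points along the fingers, y is the direction in which the jaws open and shut (so a half turn about z gives the same grasp; the last joint's range is limited). The gripper opens to 92 mm and grips with 3 to 60 N. Pads are 19 mm wide; open, the fingers measure 130 mm over their backs; the gripper's body (75 mm by 190 mm) begins 47 mm behind the grasp point.
Start: joints at [1.111, 0.342, 1.524, -0, 1.275, -0.146], TCP at [162.042, 499.391, 188.941] pointing down, gripper open.
Joint ranges: [-2.53, 2.53], [-0.77, 2.02], [0.04, 2.7], [-1, 4.14], [0.28, 2.66], [-3.11, 3.11]. Speed limits (rad/s): [2.57, 2.57, 3.14, 3.14, 3.14, 3.14].

## Interface

Orientations are given as [roll, pitch, yaw] about the fixed x, y, z axes, in that order (R = Rz(yaw) Ry(pitch) Rx(roll)).
In Python, from plant import get_obs, capture, camera_model, close_job, boxes_of, regions_of, place_of, grasp_offset gives the robot as it stands. The module is installed in compiled form; this text tells all that it offers.
- The arm moves only by the tool send_rows, never from a script. Its argument "targets" is a list that holds one entry, the list of rows, each a list of 7 numbers: the turn, a rotation vector about the tool's x, y, z in degrees, then the shift along the tool's x, y, z in mm, then the closure, from -1 (fully open) to 1 (shut). A call has 1 to 5 rows; each row is the pose to reach, as a shift and turn from the pose commanded when the call began, along the tool's axes at that moment; what a row does not reach only later rows make up. A row lasts 1/12 s, in which the tool goes at most 41.7 mm and 7.16 degrees, less where a joint would pass 70% of its speed; a pose out of reach is approached as far as the arm can. A call with a gripper value outside its range is refused whole. The fingers move at their own pace and stop on an object; the grip force is fixed at half the most. Time passes only in rows, so rows that repeat a pose let the fingers close. It gives the time, the measured TCP pose, the force and the opening at its end, in the units of the state.
- get_obs(): the state, without advancing time (a new reading comes with each control period).
- capture(name): name is "side" or "top" or "wrist"; returns the picture (480x640x3 uint8, red, green, blue); there is no depth.
- camera_model(name): a dict with "K" (3x3 intrinsics, pixels), "world_to_cam" (4x4, takes a point from world to camera coordinates). Camera axes: x right, y up, looking along -z (the intrinsics and any distortion apply to the point x, -y, -z); pixel columns grow to the right and rows downward; lengths in mm; the calibration is good to about 2 mm. The wrist camera is an equidistant fisheye: a pixel r from the principal point sees the ray r / f radians off the axis. A picture is of the moment at which its call begins: read the wrist's pose just before it. camera_model takes no time and is no camera call; for the wrist camera it gives the pose at the moment of the call.
- close_job(): hands the job in, once; it reports no verdict.
Trained networks look in the newest picture that a camera, given by its name, has taken for a name from the list of things; names that differ only in an ending like _2 or _b are one class to them, and where a whole thing is asked for, a point or a joint stands for the part that bears it (a point fixed in the world has none). Each returns a list of dicts, best first, with "conf" (0 to 1); they miss things now and then, are a little off and sometimes report something else, mostly with a low value. They report only what shows in the picture. A call takes as long as a camera call. They do not tell look-alikes from the thing itself.
- boxes_of(label, camera): "location" ([row, column] in pixels, amid what is visible of it).
- regions_of(label, camera): "region" (480x640 bool, what is visible of it) and "location" ([row, column] in pixels, amid what is visible of it).
- place_of(label, camera): "location" ([row, column] in pixels: a listed point, or the origin of a listed thing).
The state is a dict: "time": time; "joint_positions": joint angles; "dq": joint speeds; "tau": joint torques, N m; "tool_pos": TCP position; "tcp_rot": TCP orientation; "contact_force": force on the tool from outside, world axes, zero at the start; "moment": the same for the moment, N m; "grip_width": finger opening in mm.
Only numpy, scipy, OpenCV 4.12 (cv2) and the standard library are available. Lean on these libraries where they do the work, as an engineer would, in place of code of your own. Each camera call takes 0.05 s, during which the arm holds its last target.

## Task

Push the blue box of screws along the white board and down the lane between the two brown guide rails until it sits squarely against the steel stop at the end, and leave it there. The rails are freshly glued, so neither the box nor the robot may touch them at any time. Only push the box: do not lift it or tip it, and leave everything else on the bench where it is.

Things in the scene. Friction and masses are not known exactly. Their poses are not given: they have to be found in the camera images.
- screw_box_center (a point): centre (32 mm above the underside) of the box to push: blue with a yellow band, 90 mm long (own x), 64 mm wide (y), 64 mm high, 0.28 to 0.56 kg; z up. It starts on the bare part of the board before the lane, lengthwise but turned up to 15 degrees and up to 30 mm off the lane's middle line.
- board: fixed white board 400 mm long (own x), 220 wide (y), 12 thick; origin at the centre of its underside. +x runs along the lane, from mouth to stop. Bare from x = -200 to -10 mm; then the lane, from its mouth at x = -10 mm to the stop's face at x = 185 mm, middle line y = 0, 82 mm wide (9 mm spare each side of the box). Box centre when home: x = 140 mm.
- rail_left: dark-brown wooden guide rail on the board's +y side, freshly glued: 195 mm long, 14 mm wide, 16 mm high (its top 28 mm above the bench), inner face at board y = +41 mm; origin at the centre of its underside, axes as the board's. Not to be touched.
- rail_right: the other rail, the same, on the board's -y side, inner face at board y = -41 mm. Not to be touched.
- end_stop: dark steel block closing the far end of the lane, screwed on: 15 mm thick along the lane, 110 mm wide, 30 mm high above the board; origin at the centre of its underside; its face towards the mouth is at board x = 185 mm. The box may touch it.
- tape_roll: small orange roll of tape, 44 mm across, 18 mm high, lying on the board outside the left rail. Bystander; origin at the centre of its underside unless said otherwise
- offcut: pale wooden offcut 70 x 30 x 18 mm, lying on the board outside the right rail. Bystander; origin at the centre of its underside unless said otherwise
- glue_gun: blue hot-glue gun lying on its side, about 230 x 130 mm, 32 mm high, origin under its barrel. Bystander
- glue_bottle: white glue bottle, 56 mm across, 150 mm high, standing. Bystander; origin at the centre of its underside unless said otherwise
- dowel_jar: amber jar with a steel cap, 70 mm across, 90 mm high, standing. Bystander; origin at the centre of its underside unless said otherwise
- spare_box: cardboard box with a green band, 80 x 60 x 50 mm; not the one to push. Bystander; origin at the centre of its underside unless said otherwise
- glue_brush: small brush lying on the bench, about 200 mm long. Bystander; origin at the centre of its underside unless said otherwise
- screw_box: the same blue box, given at the centre of its underside
Mind the look-alikes: they are no part of the job. Of the things that look like the screw_box, the largest one is meant.

How it is judged:
By the outcome, as a careful person would: the job done as asked, in the order asked, and still so for the second after the job is handed in, with the robot touching nothing.
It also fails if it takes over 59 s, if anything falls off the work surface, if the arm or the gripper's body presses on something with over 40 N, if the wrist force passes 120 N, or if a joint passes its speed limit or range.

## Working session

There is one attempt and no reset: what is moved stays moved. The work goes in short steps, Python scripts to look and compute and a tool call to move; the robot and the scene stay as the last step left them, time stands still between calls to the robot, and variables do not carry over. Pictures are saved under pics/ and viewed, and the job is handed in when it is done.

Besides the shell and the picture viewer there is one more tool, called after "Request:" as a command line: name --argument value ..., lists and objects as JSON in quotes. send_rows: Moves the arm, as the interface text tells. Its arguments: {"type":"object","properties":{"targets":{"type":"array","items":{"type":"array","items":{"type":"array","items":{"type":"number"}}}}},"required":["targets"]}

```bash
mkdir -p pics; python3 - <<'E'
from plant import *
import cv2
o=get_obs();print(o)
for n in ["top","side","wrist"]:
    im=capture(n);cv2.imwrite(f"pics/{n}0.png",im[:,:,::-1])
    m=camera_model(n);print(n,m)
    for l in ["screw_box_center","screw_box","board","end_stop","rail_left","rail_right"]:
        print(l,[(r["location"],r["conf"]) for r in place_of(l,n)][:3])
E
```

```text
{'time': 0.0, 'joint_positions': array([ 1.11099202e+00,  3.42750419e-01,  1.52501747e+00, -1.99576780e-05,
        1.27538469e+00, -1.46002450e-01]), 'dq': array([-6.46504642e-04,  8.83097216e-04,  2.91725174e-05, -2.27743705e-03,
        1.13804757e-03, -8.89629408e-04]), 'tau': array([ 1.07210446e-03, -4.31241131e+01, -2.44225788e+01,  7.18824542e-02,
        5.58572123e-02, -1.28434071e-04]), 'tool_pos': array([161.83453197, 498.94794114, 188.23047317]), 'tcp_rot': array([-3.14004655e+00, -2.08063542e-04,  2.82779646e+00]), 'contact_force': array([ 0.72750121, -0.69137164,  0.44820973]), 'moment': array([ 0.00457177, -0.02297399,  0.03457678]), 'grip_width': 91.9180759057351}
top {'K': array([[480.60168612,   0.        , 319.38174787],
       [  0.        , 480.60168612, 238.12389918],
       [  0.        ,   0.        ,   1.        ]]), 'world_to_cam': array([[ 3.23958711e-03, -9.99542220e-01, -3.00808099e-02,
         4.89205772e+01],
       [ 9.88350886e-01, -1.37666471e-03,  1.52186171e-01,
        -5.00318237e+02],
       [-1.52157915e-01, -3.02234155e-02,  9.87893979e-01,
 
[... 1178 characters left out ...]
26.6], 0.44), ([215.4, 340.3], 0.21)]
rail_right [([215.8, 336.0], 0.68)]
wrist {'K': array([[371.64829954,   0.        , 322.63861332],
       [  0.        , 371.64829954, 235.17527475],
       [  0.        ,   0.        ,   1.        ]]), 'world_to_cam': array([[ 3.09636049e-01,  9.50855146e-01,  9.15384803e-05,
        -5.25349742e+02],
       [-9.11723962e-01,  2.96920719e-01, -2.83896996e-01,
         3.44189805e+01],
       [-2.69972099e-01,  8.78212864e-02,  9.58854779e-01,
        -3.90661389e+02],
       [ 0.00000000e+00,  0.00000000e+00,  0.00000000e+00,
         1.00000000e+00]])}
screw_box_center []
screw_box []
board []
end_stop []
rail_left []
rail_right [([379.8, 394.0], 0.5)]
```

View pics/top0.png

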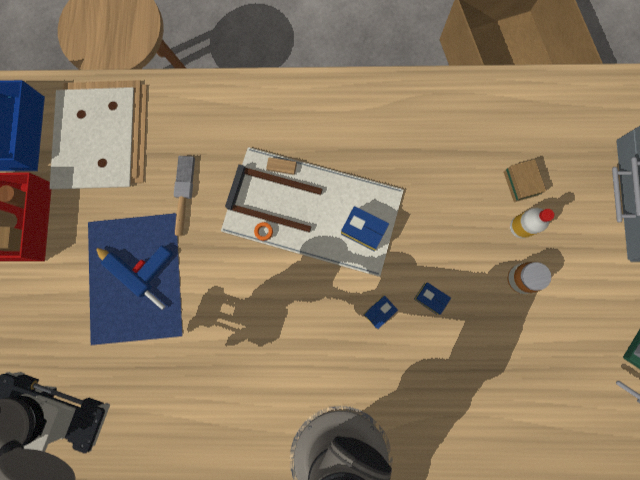

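View pics/side0.png

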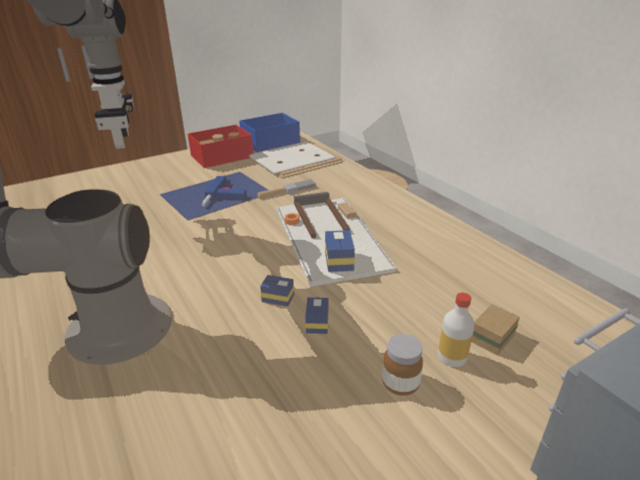

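View pics/wrist0.png

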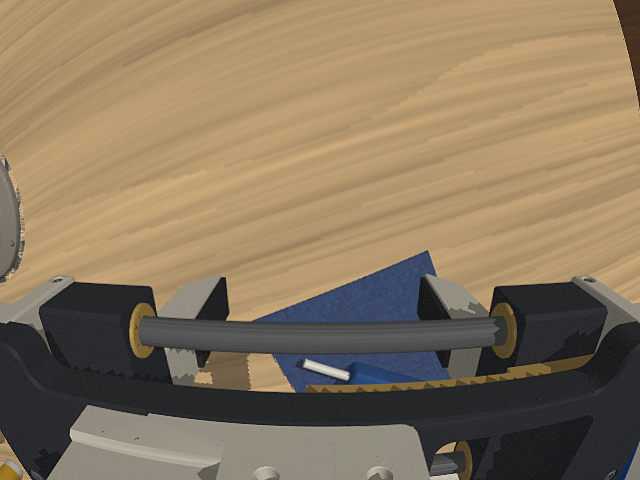

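The top view shows the board with the big blue box at about (row 228, col 365). The lane runs to the left, with the stop at col 235. Two small look-alike boxes sit off the board, at (312,380) and (298,432). I'll zoom in to measure corners.

```bash
python3 - <<'E'
import cv2
im=cv2.imread("pics/top0.png")[135:285,210:415]
cv2.imwrite("pics/top0z.png",cv2.resize(im,(800,585),interpolation=cv2.INTER_CUBIC))
im=cv2.imread("pics/side0.png")[180:290,265:405]
cv2.imwrite("pics/side0z.png",cv2.resize(im,(763,600),interpolation=cv2.INTER_CUBIC))
E
```

```text
(no output)
```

View pics/top0z.png

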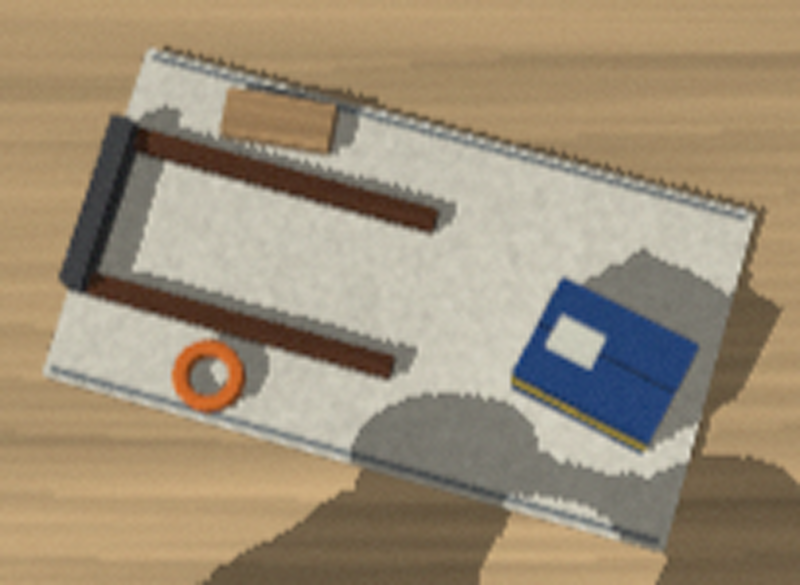

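View pics/side0z.png

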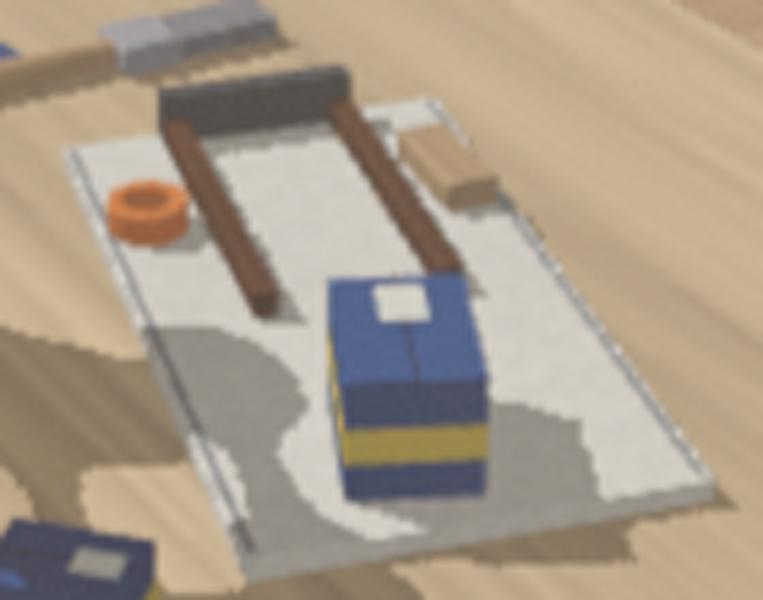

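```bash
cat > fit.py <<'E'
import numpy as np
from scipy.optimize import least_squares
def proj(m,P):
    P=np.asarray(P,float);W=m["world_to_cam"];c=P@W[:3,:3].T+W[:3,3]
    v=np.c_[c[:,0],-c[:,1],-c[:,2]];p=v@m["K"].T
    return p[:,:2]/p[:,2:]
def pose(p,Q):
    c,s=np.cos(p[2]),np.sin(p[2]);Q=np.asarray(Q,float)
    return np.c_[p[0]+c*Q[:,0]-s*Q[:,1],p[1]+s*Q[:,0]+c*Q[:,1],Q[:,2]]
def unz(z,s,off): return (np.asarray(z,float)+.5)/s-.5+np.asarray(off)
def fit(sets,x0):
    # sets: list of (model, pix, body pts)
    f=lambda p:np.concatenate([(proj(m,pose(p,Q))-px).ravel() for m,px,Q in sets])
    r=least_squares(f,x0,loss="soft_l1",x_scale=[10,10,.1]);return r.x,[ (proj(m,pose(r.x,Q))-px).round(1) for m,px,Q in sets]
E
python3 - <<'E'
from plant import *
from fit import *
T=camera_model("top");S=camera_model("side")
uT=lambda z:unz(z,800/205,[210,135]);uS=lambda z:unz(z,600/110,[265,180])
bt=[(200,-110,12),(200,110,12),(-200,110,12),(-200,-110,12),(-10,41,28),(-10,55,28),(-10,-41,28),(-10,-55,28),(185,-55,42),(200,-55,42),(200,55,42),(185,55,42)]
pt=[(153,50),(45,375),(662,548),(760,212),(395,353),(390,378),(434,231),(441,206),(137,122),(113,116),(60,280),(83,290)]
bs=[(200,110,12),(200,-110,12),(-200,-110,12),(-200,110,12),(185,55,42),(185,-55,42),(-10,41,28)]
ps=[(70,150),(435,98),(715,487),(247,553),(162,98),(350,76),(275,290)]
qt=[(45,-32,76),(-45,-32,76),(-45,32,76),(45,32,76)];rt=[(567,279),(697,346),(648,440),(514,380)]
qs=[(45,32,76),(45,-32,76),(-45,-32,76),(-45,32,76),(-45,32,12),(-45,-32,12)];rs=[(328,280),(465,272),(486,374),(343,384),(346,499),(485,493)]
x0=[550,0,1.3]
for st in ("T","S","TS"):
    a=[];b=[]
    if "T" in st:a.append((T,uT(pt),bt));b.append((T,uT(rt),qt))
    if "S" in st:a.append((S,uS(ps),bs));b.append((S,uS(rs),qs))
    B,e=fit(a,x0);X,e2=fit(b,x0)
    c,s=np.cos(B[2]),np.sin(B[2]);d=X[:2]-B[:2]
    print(st,B.round(3),X.round(3),"rel",c*d[0]+s*d[1],-s*d[0]+c*d[1],np.degrees(X[2]-B[2]))
    print(*[x.tolist() for x in e+e2],sep="\n")
E
```

```text
T [573.964  67.161   1.295] [519.854 -55.101   1.105] rel -132.38313424164133 18.721274887333138 -10.849955682028185
[[-1.2, -0.5], [-0.4, 0.1], [1.4, 0.9], [-0.3, -0.1], [0.6, 0.7], [0.3, -0.1], [0.1, -0.4], [-0.1, 0.6], [-0.1, -0.5], [0.1, -0.5], [-0.1, 0.4], [-0.0, -0.5]]
[[-1.6, -0.0], [0.7, 0.1], [0.9, 1.0], [-0.5, -1.2]]
S [571.726  65.653   1.291] [520.815 -56.332   1.086] rel -131.2972087280979 15.27719250123026 -11.748803857198347
[[-1.6, -0.4], [0.2, -0.1], [0.3, -1.0], [-0.8, 1.8], [-0.1, 0.1], [0.5, -0.5], [0.9, 0.1]]
[[-0.2, -0.8], [-0.1, -0.3], [0.8, 0.2], [0.0, -0.5], [-0.6, 0.6], [0.1, 0.5]]
TS [573.555  67.176   1.293] [520.539 -55.84    1.093] rel -132.83312646118767 17.286087591353407 -11.47484743685517
[[-1.1, -0.4], [-0.4, 0.2], [1.3, 1.2], [-0.3, 0.2], [0.6, 0.8], [0.2, 0.0], [0.1, -0.2], [-0.1, 0.8], [-0.1, -0.4], [0.2, -0.5], [-0.1, 0.5], [-0.1, -0.4]]
[[-1.4, -0.7], [0.3, -0.5], [0.6, -1.6], [-0.3, 1.3], [0.1, -0.2], [0.6, -0.8], [1.2, -0.3]]
[[-1.0, -0.5], [1.1, 0.1], [1.0, 0.8], [-0.2, -1.8]]
[[-0.5, -0.8], [-0.4, -0.4], [0.7, 0.1], [-0.1, -0.5], [-0.7, 0.6], [0.0, 0.4]]
```

```bash
cat > go.py <<'E'
import sys,numpy as np
from plant import get_obs
from scipy.spatial.transform import Rotation as R
B=np.array([573.5,67.0,1.293])
def b2w(x,y):
    c,s=np.cos(B[2]),np.sin(B[2]);return np.array([B[0]+c*x-s*y,B[1]+s*x+c*y])
def w2b(p):
    c,s=np.cos(B[2]),np.sin(B[2]);d=np.asarray(p)[:2]-B[:2];return np.array([c*d[0]+s*d[1],-s*d[0]+c*d[1]])
def delta(bx,by,z,yawrel):
    o=get_obs();Rt=R.from_euler("xyz",o["tcp_rot"]);T=np.r_[b2w(bx,by),z]
    Rg=R.from_euler("xyz",[np.pi,0,B[2]+yawrel])
    print("t",round(o["time"],2),"tcp board",w2b(o["tool_pos"]).round(1),o["tool_pos"].round(1),"yawrel deg",np.degrees(o["tcp_rot"][2]-B[2]).round(2),"F",o["contact_force"].round(1),"w",o["grip_width"].round(1))
    print("turn",np.degrees((Rt.inv()*Rg).as_rotvec()).round(1),"shift",Rt.inv().apply(T-o["tool_pos"]).round(1))
if __name__=="__main__":
    a=list(map(float,sys.argv[1:]));delta(a[0],a[1],a[2],np.radians(a[3]))
E
python3 go.py -132 82 150 90
```

```text
Traceback (most recent call last):
  File "go.py", line 15, in <module>
    a=list(map(float,sys.argv[1:]));delta(a[0],a[1],a[2],np.radians(a[3]))
                                    ~~~~~^^^^^^^^^^^^^^^^^^^^^^^^^^^^^^^^^
  File "go.py", line 12, in delta
    print("t",round(o["time"],2),"tcp board",w2b(o["tool_pos"]).round(1),o["tool_pos"].round(1),"yawrel deg",np.degrees(o["tcp_rot"][2]-B[2]).round(2),"F",o["contact_force"].round(1),"w",o["grip_width"].round(1))
                                                                                                                                                                                           ^^^^^^^^^^^^^^^^^^^^^
AttributeError: 'float' object has no attribute 'round'
```

```bash
sed -i 's/o\["grip_width"\].round(1)/round(o["grip_width"],1)/' go.py
python3 go.py -132 82 150 90
```

```text
t 1.05 tcp board [303.  514.3] [162.  499.4 188.9] yawrel deg 87.94 F [ 0.7 -0.1  0.6] w 91.8
turn [ 0.   0.  -2.1] shift [-447.6 -419.1   38.9]
```

Request:
send_rows --targets '[[[0,0,-2,-30,-28,0,0.1],[0,0,-2,-60,-56,0,0.1],[0,0,-2,-90,-84,0,0.1],[0,0,-2,-120,-112,0,0.1],[0,0,-2,-150,-140,0,0.1]]]'

```text
time: 1.47
tool_pos: [261.9, 318.3, 189.0]
tcp_rot: [3.141, 0.0, 2.864]
contact_force: [0.9, 1.0, 0.6]
grip_width: 62.8
```

Request:
send_rows --targets '[[[0,0,0,-30,-28,0,0.1],[0,0,0,-60,-56,0,0.1],[0,0,0,-90,-84,0,0.1],[0,0,0,-120,-112,0,0.1],[0,0,0,-150,-140,0,0.1]]]'

```text
time: 1.88
tool_pos: [367.8, 142.2, 189.3]
tcp_rot: [3.141, 0.001, 2.863]
contact_force: [1.1, 1.1, 0.3]
grip_width: 41.8
```

```bash
python3 go.py -132 82 110 90
```

```text
t 1.88 tcp board [ 15.9 218.4] [367.8 142.2 189.3] yawrel deg 89.94 F [1.1 1.1 0.3] w 41.8
turn [ 0.   0.1 -0.1] shift [-136.5 -147.8   79.3]
```

Request:
send_rows --targets '[[[0,0,0,-27,-30,10,0.1],[0,0,0,-55,-60,20,0.1],[0,0,0,-82,-90,30,0.1],[0,0,0,-110,-120,40,0.1],[0,0,0,-134,-147,50,0.1]]]'

```text
time: 2.3
tool_pos: [456.5, -36.6, 138.7]
tcp_rot: [3.141, 0.001, 2.862]
contact_force: [-0.8, 0.7, -0.4]
grip_width: 41.6
```

Request:
send_rows --targets '[[[0,0,0,0,0,0,0.1],[0,0,0,0,0,0,0.1],[0,0,0,0,0,0,0.1]]]'

```text
time: 2.55
tool_pos: [455.2, -34.0, 138.8]
tcp_rot: [3.141, -0.001, 2.862]
contact_force: [-0.0, -0.3, 0.7]
grip_width: 40.8
```

```bash
python3 go.py -132 82 32 90; python3 - <<'E'
from plant import *
import cv2
for n in ["top","wrist"]:
    cv2.imwrite(f"pics/{n}1.png",capture(n)[:,:,::-1])
im=cv2.imread("pics/top1.png")[135:285,210:415]
cv2.imwrite("pics/top1z.png",cv2.resize(im,(800,585),interpolation=cv2.INTER_CUBIC))
E
```

```text
t 2.55 tcp board [-129.6   86.1] [455.2 -34.  138.8] yawrel deg 89.89 F [-0.  -0.3  0.7] w 40.8
turn [ 0.  -0.  -0.1] shift [ -4.2  -2.5 106.8]
```

View pics/wrist1.png

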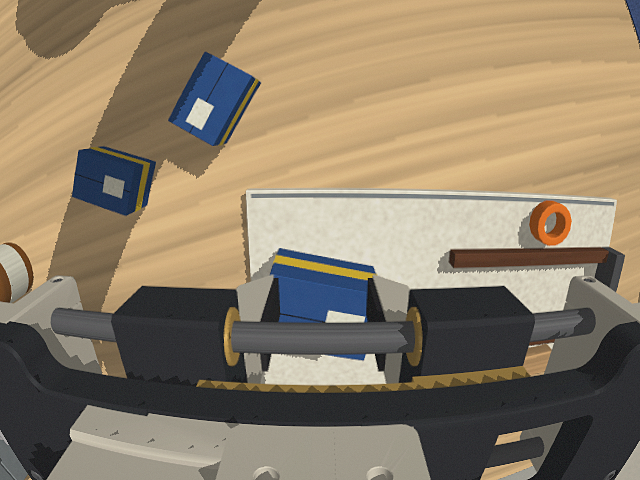

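View pics/top1z.png

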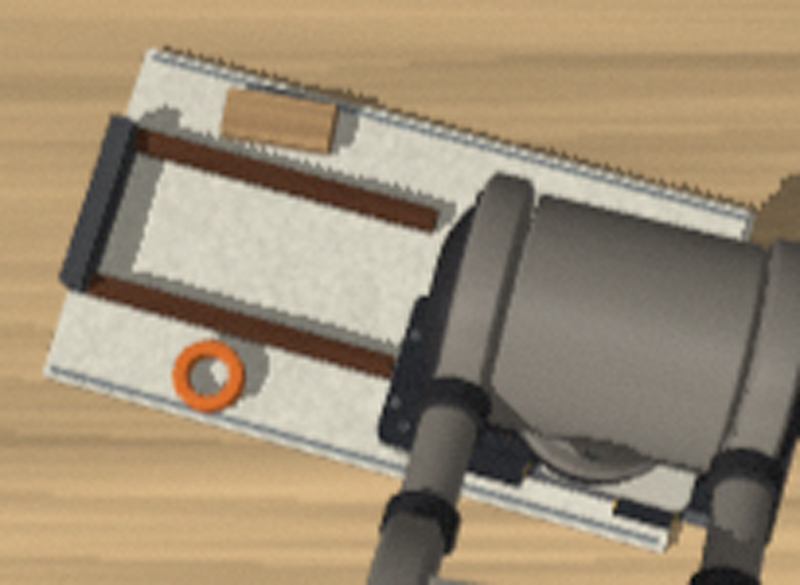

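The wrist view shows the box with its yellow band side at rows 250-275, cols 275-375, and the left rail end at (258,450). I'll check the planned landing point against this view.

```bash
cat >> fit.py <<'E'
def projw(m,P):
    P=np.asarray(P,float);W=m["world_to_cam"];c=P@W[:3,:3].T+W[:3,3]
    v=np.c_[c[:,0],-c[:,1],-c[:,2]];n=np.linalg.norm(v[:,:2],axis=1);th=np.arctan2(n,v[:,2])
    return m["K"][:2,2]+m["K"][0,0]*(v[:,:2]/np.maximum(n,1e-9)[:,None])*th[:,None]
E
python3 - <<'E'
from plant import *
from fit import *
import cv2,go
im=cv2.imread("pics/wrist1.png");M=camera_model("wrist")
B=go.B;X=np.array([520.5,-55.8,1.095])
print("cam pos board",go.w2b(-M["world_to_cam"][:3,:3].T@M["world_to_cam"][:3,3]))
def dr(p,Q,col):
    for u,v in projw(M,pose(p,Q)): cv2.circle(im,(round(u),round(v)),2,col,-1)
dr(B,[(-200,110,12),(200,110,12),(-10,41,28),(-10,55,28),(185,55,42),(185,41,28)],(0,255,0))
dr(X,[(-45,32,76),(45,32,76),(45,32,12),(-45,32,12),(45,-32,76)],(0,0,255))
dr(B,[(-130-39,86-9.5,32),(-130+39,86-9.5,32),(-130-39,86+9.5,32),(-130+39,86+9.5,32)],(255,0,255))
dr(B,[(-130-39,86-9.5,139),(-130+39,86-9.5,139),(-130-39,86+9.5,139),(-130+39,86+9.5,139)],(255,255,0))
cv2.imwrite("pics/w1o.png",im)
E
```

```text
cam pos board [-128.41964197  163.66511477]
```

View pics/w1o.png

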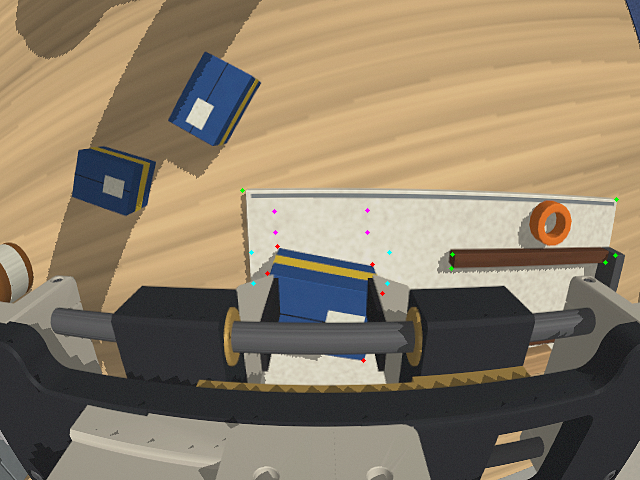

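```bash
python3 - <<'E'
import cv2
im=cv2.imread("pics/w1o.png")[190:390,200:440]
cv2.imwrite("pics/w1oz.png",cv2.resize(im,(720,600),interpolation=cv2.INTER_CUBIC))
E
```

```text
(no output)
```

View pics/w1oz.png

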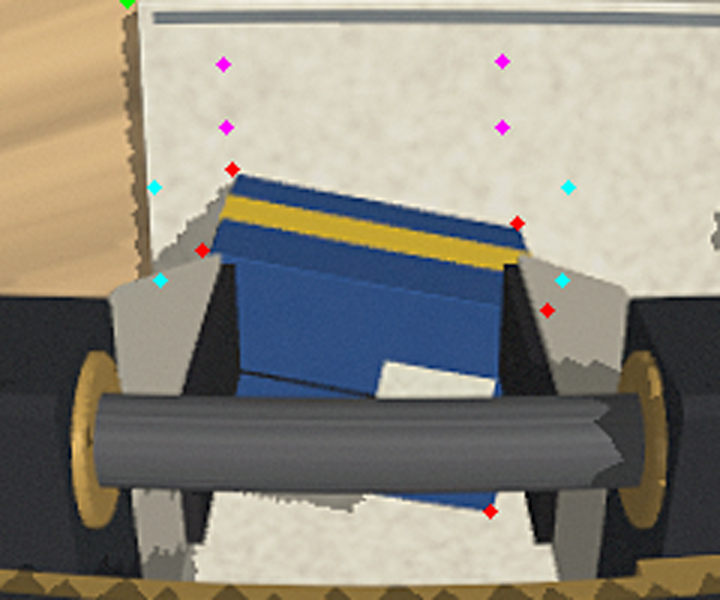

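```bash
python3 - <<'E'
from plant import *
from fit import *
from scipy.spatial.transform import Rotation as R
M=camera_model("wrist");o=get_obs();Rt=R.from_euler("xyz",o["tcp_rot"]).as_matrix()
for z in (0,-10,-19,-30):
  for x in (9.5,0,-9.5):
    P=np.array([(x,y,z) for y in (-39.4,-20.4,20.4,39.4)])@Rt.T+o["tool_pos"]
    print(z,x,((projw(M,P)-[200,190])*3).round().tolist())
E
```

```text
0 9.5 [[156.0, 187.0], [256.0, 187.0], [476.0, 187.0], [576.0, 186.0]]
0 0 [[159.0, 234.0], [258.0, 234.0], [474.0, 234.0], [573.0, 233.0]]
0 -9.5 [[163.0, 279.0], [260.0, 280.0], [472.0, 280.0], [570.0, 279.0]]
-10 9.5 [[146.0, 205.0], [251.0, 205.0], [481.0, 205.0], [586.0, 204.0]]
-10 0 [[150.0, 254.0], [253.0, 255.0], [479.0, 254.0], [582.0, 253.0]]
-10 -9.5 [[153.0, 301.0], [255.0, 302.0], [477.0, 302.0], [579.0, 301.0]]
-19 9.5 [[137.0, 223.0], [246.0, 223.0], [486.0, 223.0], [595.0, 222.0]]
-19 0 [[140.0, 273.0], [248.0, 275.0], [484.0, 274.0], [591.0, 273.0]]
-19 -9.5 [[145.0, 322.0], [250.0, 324.0], [482.0, 324.0], [588.0, 322.0]]
-30 9.5 [[124.0, 247.0], [239.0, 248.0], [493.0, 248.0], [608.0, 246.0]]
-30 0 [[128.0, 300.0], [241.0, 301.0], [490.0, 301.0], [604.0, 299.0]]
-30 -9.5 [[133.0, 350.0], [244.0, 353.0], [488.0, 352.0], [599.0, 350.0]]
```

```bash
python3 - <<'E'
from plant import *
from fit import *
import cv2
from scipy.spatial.transform import Rotation as R
im=capture("side")[:,:,::-1].copy();M=camera_model("side");o=get_obs();Rt=R.from_euler("xyz",o["tcp_rot"]).as_matrix()
sub=lambda i:cv2.resize(i[130:290,240:440],(750,600),interpolation=cv2.INTER_CUBIC)
cv2.imwrite("pics/s1r.png",sub(im))
big=sub(im)
for z,c in ((0,(0,255,0)),(-30,(0,0,255))):
    P=np.array([(x,y,z) for x in (9.5,-9.5) for y in (-39.4,-20.4,20.4,39.4)])@Rt.T+o["tool_pos"]
    for u,v in (proj(M,P)-[240,130])*3.75: cv2.circle(big,(round(u),round(v)),3,c,-1)
cv2.imwrite("pics/s1o.png",big)
E
```

```text
(no output)
```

View pics/s1o.png

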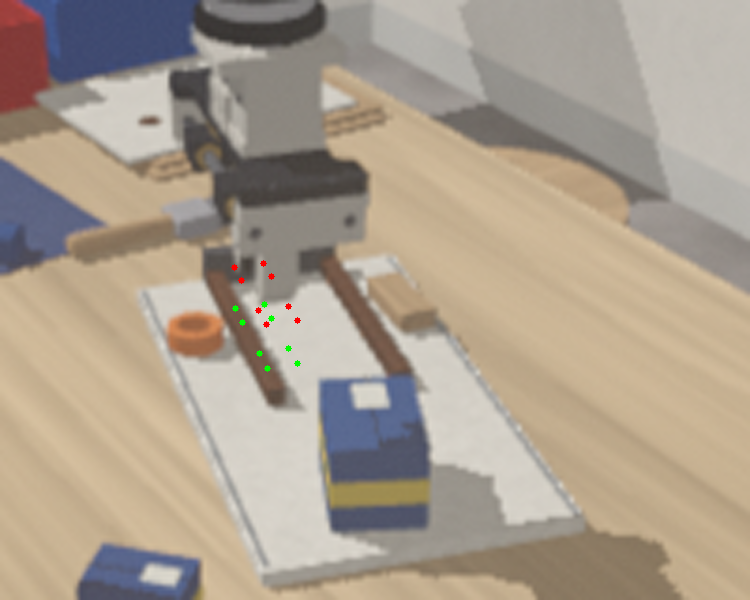

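Request:
send_rows --targets '[[[0,0,0,0,-2,30,0.1],[0,0,0,0,-2,60,0.1],[0,0,0,0,-2,90,0.1],[0,0,0,0,-2,112,0.1],[0,0,0,0,-2,115,0.1]]]'

```text
time: 3.12
tool_pos: [452.4, -34.5, 21.3]
tcp_rot: [-3.142, -0.006, 2.864]
contact_force: [-0.2, 0.6, -1.0]
grip_width: 41.6
```

```bash
python3 go.py -132 86 22 90; cat > look.py <<'E'
import sys,cv2
from plant import *
from fit import *
k=sys.argv[1]
a=capture("wrist")[:,:,::-1]; b=capture("side")[:,:,::-1]
import numpy as np
b2=cv2.resize(b[150:300,250:410],(512,480),interpolation=cv2.INTER_CUBIC)
a2=cv2.resize(a[120:420,150:550],(640,480),interpolation=cv2.INTER_CUBIC)
cv2.imwrite(f"pics/{k}w.png",a);cv2.imwrite(f"pics/{k}s.png",b)
both=np.hstack([a2,b2]);cv2.imwrite(f"pics/{k}.png",cv2.resize(both,(800,333),interpolation=cv2.INTER_AREA))
cv2.imwrite(f"pics/{k}sz.png",b2)
E
python3 look.py a1
```

```text
t 3.12 tcp board [-130.8   88.6] [452.4 -34.5  21.3] yawrel deg 90.04 F [-0.2  0.6 -1. ] w 41.6
turn [-0.  -0.3  0. ] shift [-2.6 -1.2 -0.7]
```

View pics/a1w.png

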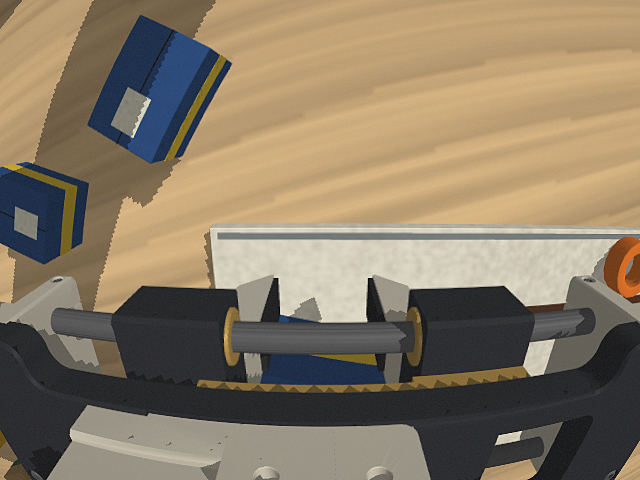

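View pics/a1sz.png

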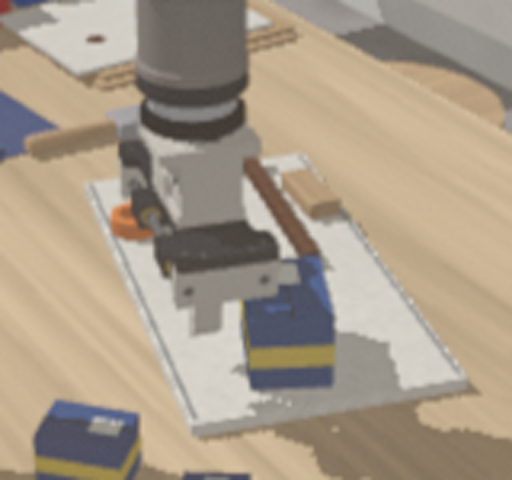

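The wrist view shows the finger tips (rows 278-300) clear of the box. In the side view the visible tips end well above the board, so I'll use a low TCP height that works either way and watch the force.

Request:
send_rows --targets '[[[0,0,0,-3,-1,2,0.1],[0,0,0,-7,-1,4,0.1],[0,0,0,-11,-1,4,0.1],[0,0,0,-14,-1,4,0.1],[0,0,0,-17,-1,4,0.1]]]'

```text
time: 3.63
tool_pos: [472.0, -42.0, 20.5]
tcp_rot: [3.141, 0.001, 2.863]
contact_force: [0.5, 0.2, 1.0]
grip_width: 41.4
```

Request:
send_rows --targets '[[[0,0,0,-2,0,0,0.1],[0,0,0,-4,0,0,0.1],[0,0,0,-6,0,0,0.1],[0,0,0,-8,0,0,0.1],[0,0,0,-10,0,0,0.1]]]'

```text
time: 4.05
tool_pos: [480.5, -44.6, 19.8]
tcp_rot: [-3.142, -0.001, 2.863]
contact_force: [-2.7, -1.1, 0.8]
grip_width: 41.4
```

```bash
python3 go.py -132 41.5 18 90; python3 look.py a2
```

```text
t 4.05 tcp board [-132.8   58.9] [480.5 -44.6  19.8] yawrel deg 89.93 F [-2.7 -1.1  0.8] w 41.4
turn [-0.  -0.  -0.1] shift [-17.4   0.8   1.8]
```

View pics/a2.png

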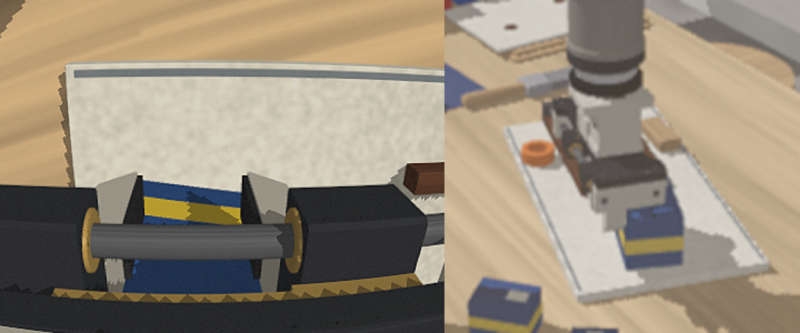

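Request:
send_rows --targets '[[[0,0,0,-2,0,0,0.1],[0,0,0,-4,0,0,0.1],[0,0,0,-6,0,0,0.1],[0,0,0,-8,0,0,0.1],[0,0,0,-10,0,0,0.1]]]'

```text
time: 4.57
tool_pos: [490.6, -47.3, 19.9]
tcp_rot: [3.141, 0.0, 2.863]
contact_force: [-2.7, -2.2, 0.6]
grip_width: 41.3
```

```bash
python3 go.py -132 41.5 18 90; python3 look.py a3
```

```text
t 4.57 tcp board [-132.7   48.4] [490.6 -47.3  19.9] yawrel deg 89.94 F [-2.7 -2.2  0.6] w 41.3
turn [ 0.   0.  -0.1] shift [-6.9  0.7  1.9]
```

View pics/a3.png

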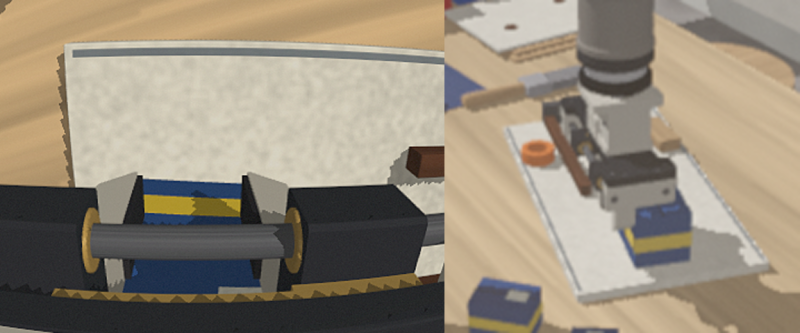

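Request:
send_rows --targets '[[[0,0,0,-2,0,0,0.1],[0,0,0,-3,0,0,0.1],[0,0,0,-4,0,0,0.1],[0,0,0,-5,0,0,0.1],[0,0,0,-5,0,0,0.1]]]'

```text
time: 5.08
tool_pos: [495.3, -48.7, 19.9]
tcp_rot: [3.141, 0.0, 2.863]
contact_force: [-1.5, -1.1, 0.7]
grip_width: 41.4
```

Request:
send_rows --targets '[[[0,0,0,5,0,0,0.1],[0,0,0,20,0,0,0.1],[0,0,0,45,0,-10,0.1],[0,0,0,70,0,-30,0.1],[0,0,0,85,0,-60,0.1]]]'

```text
time: 5.5
tool_pos: [409.2, -23.9, 78.6]
tcp_rot: [3.141, -0.006, 2.863]
contact_force: [0.2, -0.2, -0.0]
grip_width: 41.2
```

Request:
send_rows --targets '[[[0,0,0,20,0,-30,0.1],[0,0,0,30,0,-60,0.1],[0,0,0,30,0,-70,0.1]]]'

```text
time: 5.75
tool_pos: [384.4, -16.5, 153.5]
tcp_rot: [3.141, 0.006, 2.863]
contact_force: [1.4, 0.1, 0.1]
grip_width: 41.3
```

```bash
python3 go.py -132 41.5 18 90; python3 look.py a4
python3 - <<'E'
from plant import *
import cv2
im=capture("top")[:,:,::-1];cv2.imwrite("pics/t4.png",im)
cv2.imwrite("pics/t4z.png",cv2.resize(im[135:285,210:415],(800,585),interpolation=cv2.INTER_CUBIC))
im=cv2.imread("pics/a4w.png")
cv2.imwrite("pics/a4z.png",cv2.resize(im[210:410,200:440],(720,600),interpolation=cv2.INTER_CUBIC))
E
```

```text
t 5.75 tcp board [-132.1  158.9] [384.4 -16.5 153.5] yawrel deg 89.98 F [1.4 0.1 0.1] w 41.3
turn [ 0.   0.3 -0. ] shift [-1.166e+02  1.000e-01  1.362e+02]
```

View pics/a4w.png

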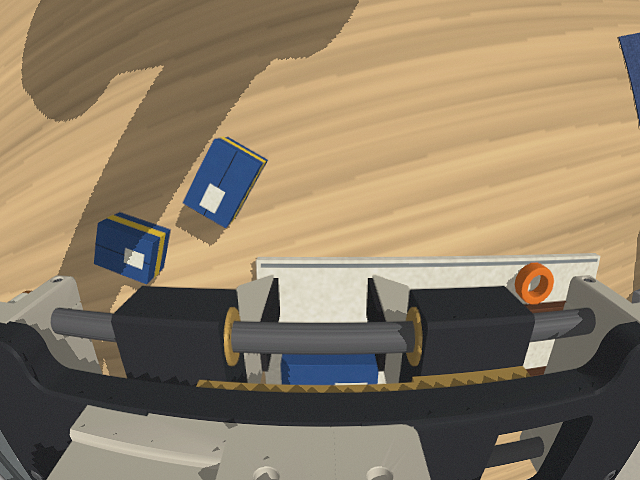

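View pics/t4z.png

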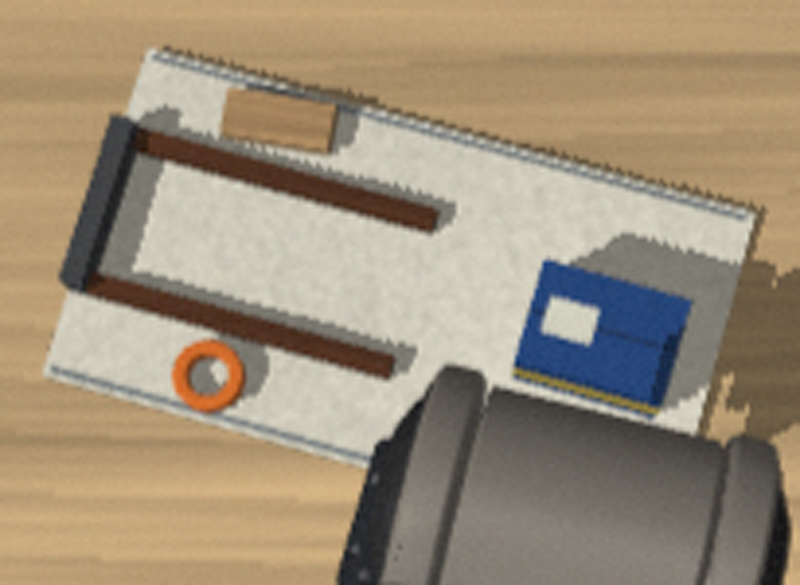

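View pics/a4sz.png

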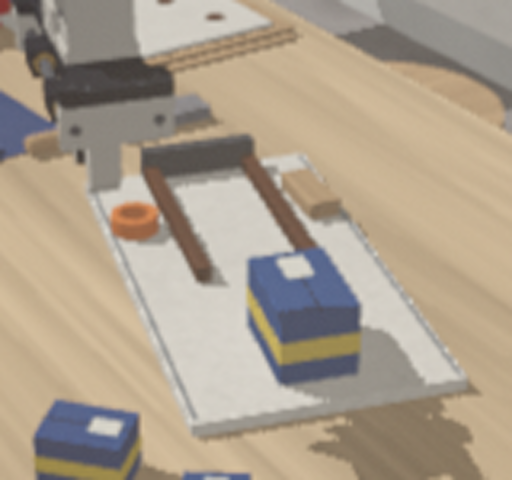

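```bash
python3 - <<'E'
from plant import *
from fit import *
import go
T=camera_model("top");S=camera_model("side")
qt=[(45,-32,76),(-45,-32,76),(-45,32,76),(45,32,76)];rt=[(545,262),(692,302),(655,408),(516,370)]
qs=[(45,32,76),(45,-32,76),(-45,-32,76),(-45,32,76),(-45,32,12),(-45,-32,12),(45,32,12)];rs=[(249,258),(323,248),(357,304),(278,320),(285,382),(358,370),(249,318)]
a=(T,unz(rt,800/205,[210,135]),qt);b=(S,unz(rs,3.2,[250,150]),qs)
for n,s in (("T",[a]),("S",[b]),("TS",[a,b])):
    X,e=fit(s,[520,-50,1.2]);print(n,X.round(3),go.w2b(X),np.degrees(X[2]-go.B[2]),[k.tolist() for k in e])
E
```

```text
T [535.084 -53.551   1.293] [-126.46415809    3.88424122] 0.008433734888239043 [[[-0.4, 0.3], [-0.0, 0.5], [2.2, 0.0], [-0.6, -0.9]]]
S [537.922 -54.277   1.266] [-126.38455895    0.95512532] -1.5342396556696425 [[[-0.4, -0.9], [0.7, -1.0], [1.4, -0.3], [0.4, -1.7], [-2.2, 1.1], [0.0, 1.0], [-0.5, 1.6]]]
TS [536.499 -54.113   1.28 ] [-126.6171813     2.36860307] -0.7499111771512939 [[[0.0, -0.5], [0.3, 0.1], [2.2, -0.4], [-0.4, -1.8]], [[-1.1, -0.7], [-0.1, -1.0], [1.1, -0.3], [0.1, -1.5], [-2.4, 1.3], [-0.3, 1.0], [-1.2, 1.9]]]
```

Request:
send_rows --targets '[[[0,0,7,0,-15,0,0.1],[0,0,14,0,-30,0,0.1],[0,0,21,0,-45,0,0.1],[0,0,28,0,-60,0,0.1],[0,0,35,0,-75,0,0.1]]]'

```text
time: 6.32
tool_pos: [363.1, -89.4, 148.3]
tcp_rot: [-3.141, -0.002, 2.246]
contact_force: [0.2, -0.0, 0.2]
grip_width: 41.4
```

```bash
python3 go.py -208 2 150 0
```

```text
t 6.32 tcp board [-208.1  159.4] [363.1 -89.4 148.3] yawrel deg 54.6 F [ 0.2 -0.   0.2] w 41.4
turn [-0.1 -0.1 54.6] shift [-128.3   91.3   -2.1]
```

Request:
send_rows --targets '[[[0,0,7,-25,18,0,0.1],[0,0,14,-50,36,0,0.1],[0,0,21,-75,54,0,0.1],[0,0,28,-100,72,0,0.1],[0,0,35,-128,91,0,0.1]]]'

```text
time: 6.73
tool_pos: [515.7, -131.2, 147.6]
tcp_rot: [-3.139, -0.002, 1.635]
contact_force: [0.0, 0.9, -0.4]
grip_width: 41.6
```

Request:
send_rows --targets '[[[0,0,7,0,0,0,0.1],[0,0,14,0,0,0,0.1],[0,0,19.6,0,0,0,0.1],[0,0,19.6,0,0,0,0.1],[0,0,19.6,0,0,0,0.1]]]'

```text
time: 7.15
tool_pos: [514.7, -131.0, 148.2]
tcp_rot: [-3.139, -0.001, 1.302]
contact_force: [0.6, 0.2, 0.3]
grip_width: 41.5
```

```bash
python3 go.py -208 2 38 0;python3 look.py a5
```

```text
t 7.15 tcp board [-206.5    2.3] [ 514.7 -131.   148.2] yawrel deg 0.51 F [0.6 0.2 0.3] w 41.5
turn [-0.1 -0.   0.5] shift [ -1.5   0.5 110.2]
```

View pics/a5w.png

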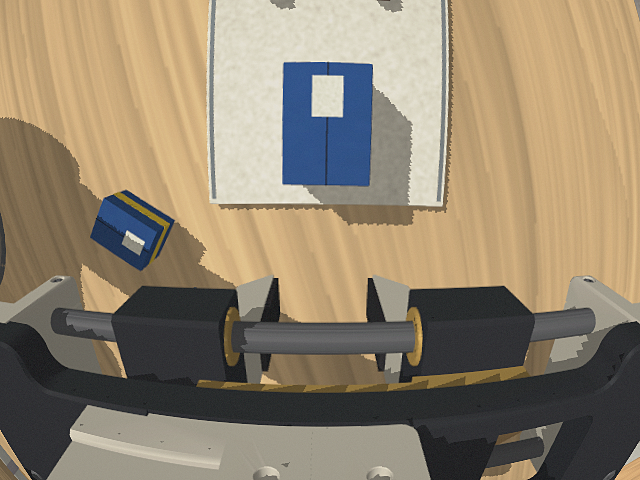

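View pics/a5s.png

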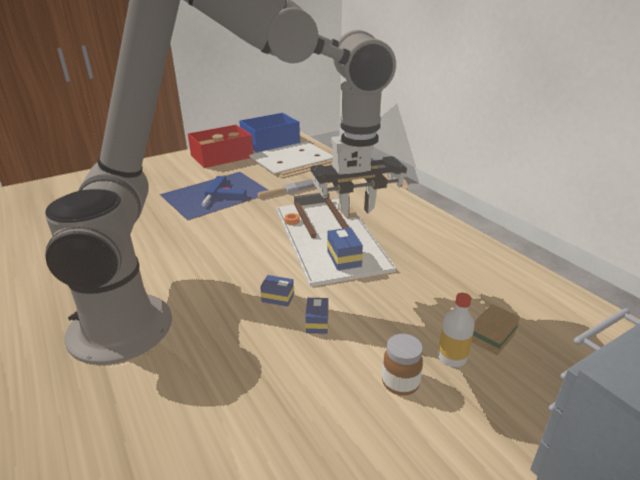

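```bash
cat > boxw.py <<'E'
from plant import *
from fit import *
import go
def fitw(px,Q,x0):
    M=camera_model("wrist")
    f=lambda p:(projw(M,pose(p,Q))-px).ravel()
    r=least_squares(f,x0,x_scale=[10,10,.1]);return r.x,r.fun.reshape(-1,2).round(1).tolist()
TOP=[(45,32,76),(45,-32,76),(-45,-32,76),(-45,32,76)]
def box(px):
    X,e=fitw(np.array(px),TOP,[*go.b2w(-100,0),go.B[2]]);print("box board",go.w2b(X).round(1),np.degrees(X[2]-go.B[2]).round(2),e)
E
python3 - <<'E'
from boxw import *
box([(284,62),(372,65),(371,185),(283,184)])
X,e=fitw(np.array([(209,203),(444,207)]),[(-200,110,12),(-200,-110,12)],go.B);print(X,e)
M=camera_model("wrist");print(projw(M,pose(go.B,[(-200,110,12),(-200,-110,12),(-60,110,12),(-60,-110,12)])))
E
```

```text
box board [-1.259e+02 -1.000e-01] -0.23 [[-0.7, -0.1], [1.3, -1.7], [-0.6, 1.0], [0.0, 0.8]]
[576.7121964   68.10833036   1.28408199] [[0.9, -0.0], [-0.9, -0.1]]
[[209.11885305 206.00736264]
 [441.98932438 207.89337631]
 [205.71943316  56.72230193]
 [447.94533152  59.26179015]]
```

```bash
python3 - <<'E'
import cv2,numpy as np
im=cv2.imread("pics/a5w.png")
z=cv2.resize(im[0:215,195:460],(795,645),interpolation=cv2.INTER_CUBIC);cv2.imwrite("pics/a5z.png",z[:600])
E
```

```text
(no output)
```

View pics/a5z.png

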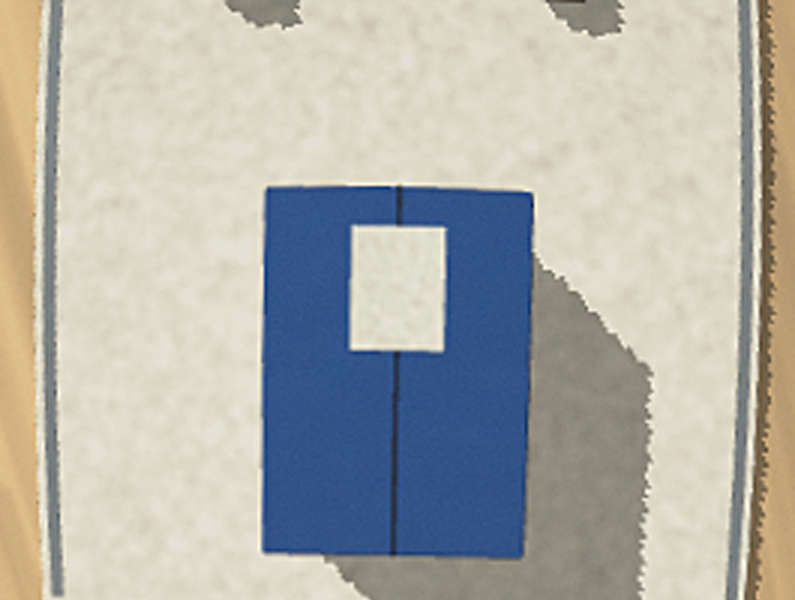

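```bash
cat >> boxw.py <<'E'
def bfit(edges,corner=None):
    # edges: list of (y,z,[(col,row)...]) board-frame lines; corner: (bodypts,pix)
    M=camera_model("wrist");xs=np.linspace(-200,200,161)
    def f(p):
        r=[]
        for y,z,pp in edges:
            q=projw(M,pose(p,[(x,y,z) for x in xs]));o=np.argsort(q[:,1])
            r+=[np.interp(v,q[o,1],q[o,0])-u for u,v in pp]
        if corner: r+=list((projw(M,pose(p,corner[0]))-corner[1])[:,1])
        return np.array(r)
    s=least_squares(f,go.B,x_scale=[10,10,.1]);return s.x,s.fun.round(1)
def rel(X,B):
    c,s=np.cos(B[2]),np.sin(B[2]);d=X[:2]-B[:2];return (c*d[0]+s*d[1]).round(1),(-s*d[0]+c*d[1]).round(1),np.degrees(X[2]-B[2]).round(2)
E
python3 - <<'E'
from boxw import *
u=lambda l:[((a+.5)/3-.5+195,(b+.5)/3-.5) for a,b in l]
Bw,e=bfit([(110,12,u([(42,5),(36,200),(37,400),(45,590)])),(-110,12,u([(760,5),(762,200),(757,400),(748,560)]))],([(-200,110,12),(-200,-110,12)],np.array([(209,203),(444,207)])))
print(Bw,e)
X,e=fitw(np.array(u([(266,186),(532,191),(523,556),(263,551)])),TOP,[*go.b2w(-100,0),go.B[2]])
print(X,e,rel(X,Bw),rel(X,go.B))
E
```

```text
[575.3183308   68.44305715   1.28812419] [ 0.3 -0.1 -0.3 -0.7  0.1  0.3  0.3  0.1  0.5 -0.5]
[538.61561222 -53.43856257   1.2847112 ] [[-0.6, -0.6], [0.7, -0.6], [0.3, 0.5], [-0.4, 0.7]] (np.float64(-127.3), np.float64(1.3), np.float64(-0.2)) (np.float64(-125.4), np.float64(0.5), np.float64(-0.47))
```

```bash
sed -i 's/^B=.*/B=np.array([575.2,68.3,1.288])/' go.py; python3 go.py -208 1.3 20 0
```

```text
t 7.25 tcp board [-208.3    2.3] [ 514.9 -131.1  149. ] yawrel deg 0.78 F [-0.2 -0.5  0.6] w 41.2
turn [-0.1 -0.   0.8] shift [  0.3   1.1 129. ]
```

Request:
send_rows --targets '[[[0,0,0.8,0,1,30,0.48],[0,0,0.8,0,1,60,0.48],[0,0,0.8,0,1,90,0.48],[0,0,0.8,0,1,115,0.48],[0,0,0.8,0,1,129,0.48]]]'

```text
time: 7.67
tool_pos: [514.4, -130.8, 17.9]
tcp_rot: [-3.138, -0.001, 1.287]
contact_force: [0.2, 0.4, -0.9]
grip_width: 24.1
```

Request:
send_rows --targets '[[[0,0,0,3,0,0,0.48],[0,0,0,6,0,0,0.48],[0,0,0,9,0,0,0.48],[0,0,0,12,0,0,0.48],[0,0,0,15,0,0,0.48]]]'

```text
time: 8.08
tool_pos: [521.3, -116.9, 22.2]
tcp_rot: [3.139, 0.0, 1.286]
contact_force: [-0.2, -0.1, 0.0]
grip_width: 24.0
```

```bash
python3 go.py -182 1.3 20 0; python3 look.py a6
```

```text
t 8.08 tcp board [-192.9    0. ] [ 521.3 -116.9   22.2] yawrel deg -0.14 F [-0.2 -0.1  0. ] w 24.0
turn [ 0.1  0.  -0.1] shift [10.9 -1.3  2.2]
```

View pics/a6w.png

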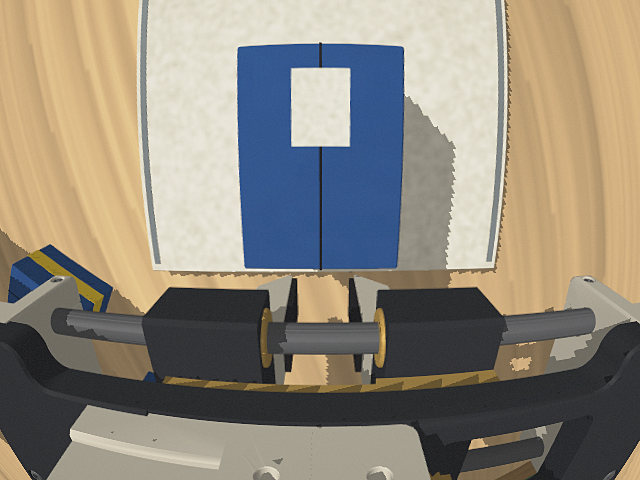

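View pics/a6sz.png

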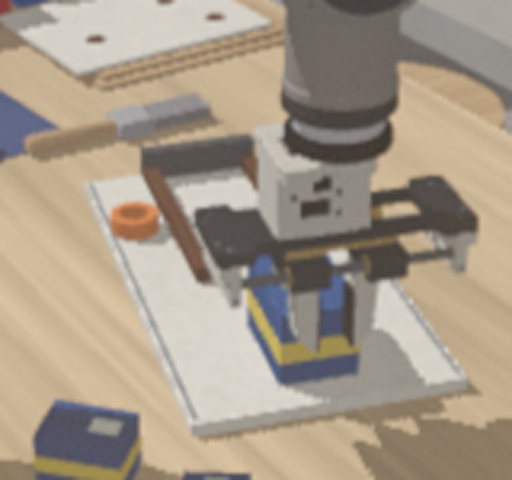

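Request:
send_rows --targets '[[[0,0,0,3,0,2,0.48],[0,0,0,7,0,2,0.48],[0,0,0,11,0,2,0.48],[0,0,0,15,0,2,0.48],[0,0,0,18,0,2,0.48]]]'

```text
time: 8.6
tool_pos: [525.5, -99.7, 18.9]
tcp_rot: [3.142, 0.0, 1.285]
contact_force: [-0.7, -2.2, -0.7]
grip_width: 23.7
```

Request:
send_rows --targets '[[[0,0,0,4,0,0,0.48],[0,0,0,8,0,0,0.48],[0,0,0,12,0,0,0.48],[0,0,0,16,0,0,0.48],[0,0,0,20,0,0,0.48]]]'

```text
time: 9.02
tool_pos: [531.2, -80.2, 18.9]
tcp_rot: [3.142, -0.0, 1.285]
contact_force: [-1.7, -2.1, 0.6]
grip_width: 23.7
```

```bash
python3 go.py -109 0 20 0; python3 look.py a7
```

```text
t 9.02 tcp board [-154.9    0.8] [531.2 -80.2  18.9] yawrel deg -0.17 F [-1.7 -2.1  0.6] w 23.7
turn [ 0.  -0.  -0.2] shift [45.9  0.7 -1.1]
```

View pics/a7w.png

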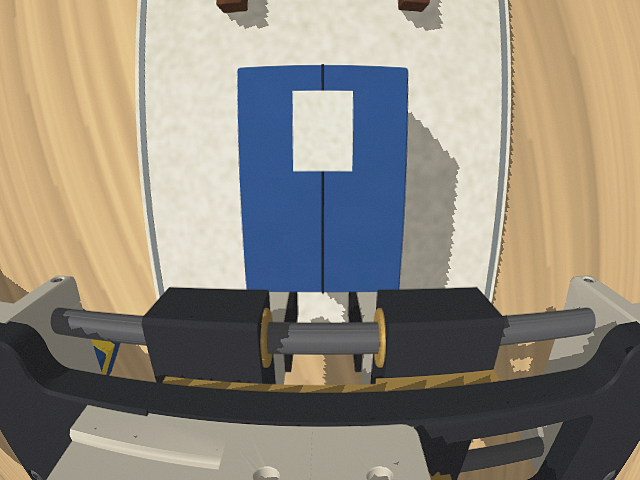

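View pics/a7sz.png

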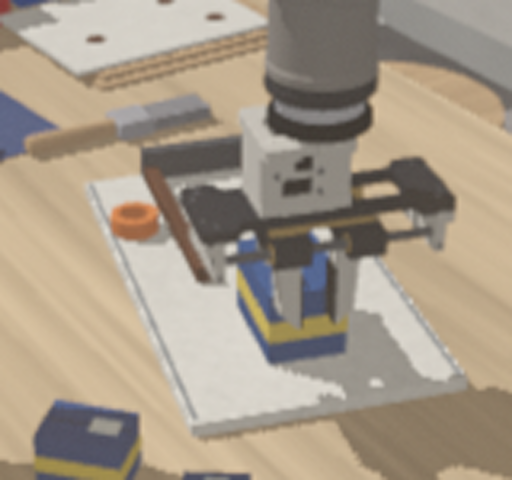

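```bash
cat > zoom.py <<'E'
import cv2,sys
im=cv2.imread(sys.argv[1]);r0,r1,c0,c1=map(int,sys.argv[3:7]);s=min(800/(c1-c0),600/(r1-r0));print(s)
cv2.imwrite(sys.argv[2],cv2.resize(im[r0:r1,c0:c1],None,fx=s,fy=s,interpolation=cv2.INTER_CUBIC))
E
python3 zoom.py pics/a7w.png pics/a7z.png 0 300 125 525
```

```text
2.0
```

View pics/a7z.png

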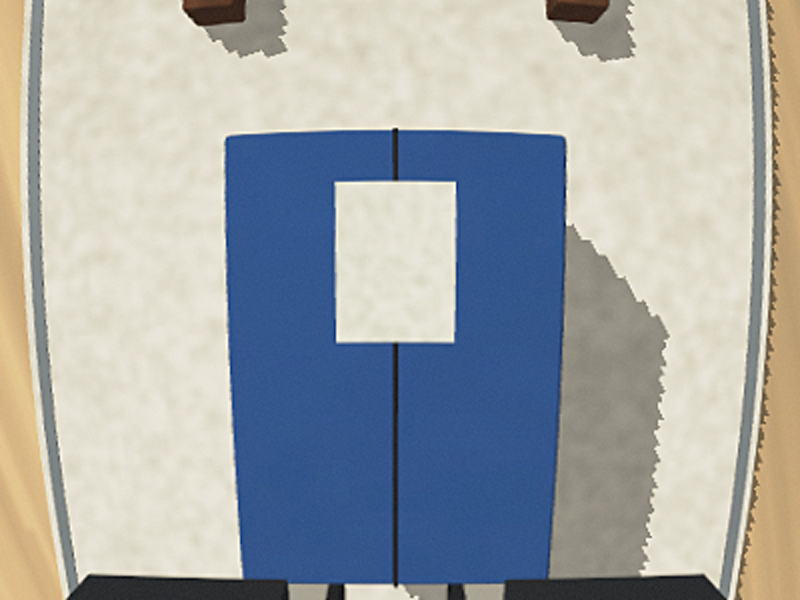

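```bash
python3 - <<'E'
from boxw import *
u=lambda l:[((a+.5)/2-.5+125,(b+.5)/2-.5) for a,b in l]
Bw,e=bfit([(110,12,u([(24,5),(22,150),(30,300),(50,480),(65,590)])),(-110,12,u([(765,5),(768,150),(763,300),(747,480),(735,590)])),(41,12,u([(245,19)])),(-41,12,u([(548,20)]))],([(-10,41,12),(-10,-41,12)],np.array(u([(245,19),(548,20)]))))
print(Bw,e)
X,e=fitw(np.array(u([(226,137),(566,137),(549,582),(244,578)])),TOP,[*go.b2w(-100,0),go.B[2]])
print(X,e,rel(X,Bw),rel(X,go.B))
E
```

```text
[574.47354007  70.02429219   1.29223138] [-0.5 -1.7 -3.1 -3.8 -2.2  1.2  2.9  3.9  3.6  1.3  0.2 -1.3  0.8 -0.8]
[546.65391014 -25.36648374   1.28337036] [[-1.0, -2.0], [1.4, -1.8], [0.3, 1.3], [-0.9, 3.2]] (np.float64(-99.4), np.float64(0.5), np.float64(-0.51)) (np.float64(-97.9), np.float64(1.3), np.float64(-0.27))
```

Request:
send_rows --targets '[[[0,0,0,5,0.1,0,0.48],[0,0,-0.1,10,0.2,0,0.48],[0,0,-0.1,15,0.3,0,0.48],[0,0,-0.2,20,0.4,0,0.48],[0,0,-0.2,25,0.5,0,0.48]]]'

```text
time: 9.53
tool_pos: [538.7, -56.3, 18.9]
tcp_rot: [-3.142, -0.0, 1.289]
contact_force: [-1.6, -2.4, -1.0]
grip_width: 23.8
```

```bash
python3 go.py -109 0 20 0; python3 look.py a8; python3 zoom.py pics/a8w.png pics/a8z.png 0 300 125 525
```

```text
t 9.53 tcp board [-129.8    0.3] [538.7 -56.3  18.9] yawrel deg 0.03 F [-1.6 -2.4 -1. ] w 23.8
turn [-0. -0.  0.] shift [20.8  0.3 -1.1]
2.0
```

View pics/a8z.png

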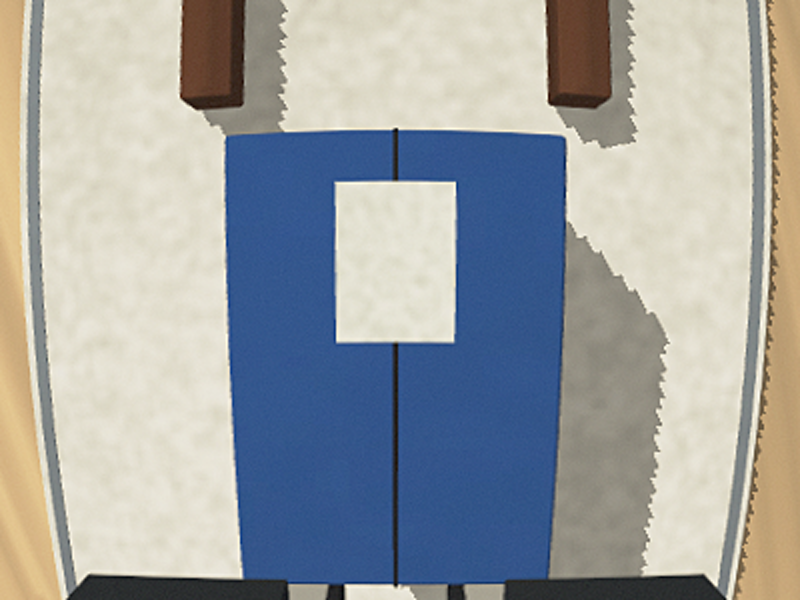

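Request:
send_rows --targets '[[[0,0,0,6,0,0,0.48],[0,0,0,12,0,0,0.48],[0,0,0,18,0,0,0.48],[0,0,0,24,0,0,0.48],[0,0,0,30,0,0,0.48]]]'

```text
time: 10.05
tool_pos: [547.1, -27.3, 18.9]
tcp_rot: [-3.142, -0.0, 1.288]
contact_force: [-0.7, -2.9, -0.8]
grip_width: 23.9
```

```bash
python3 go.py -109 0 20 0; python3 look.py a9; python3 zoom.py pics/a9w.png pics/a9z.png 0 300 125 525
```

```text
t 10.05 tcp board [-99.7   0.3] [547.1 -27.3  18.9] yawrel deg 0.03 F [-0.7 -2.9 -0.8] w 23.9
turn [-0. -0.  0.] shift [-9.3  0.3 -1.1]
2.0
```

View pics/a9z.png

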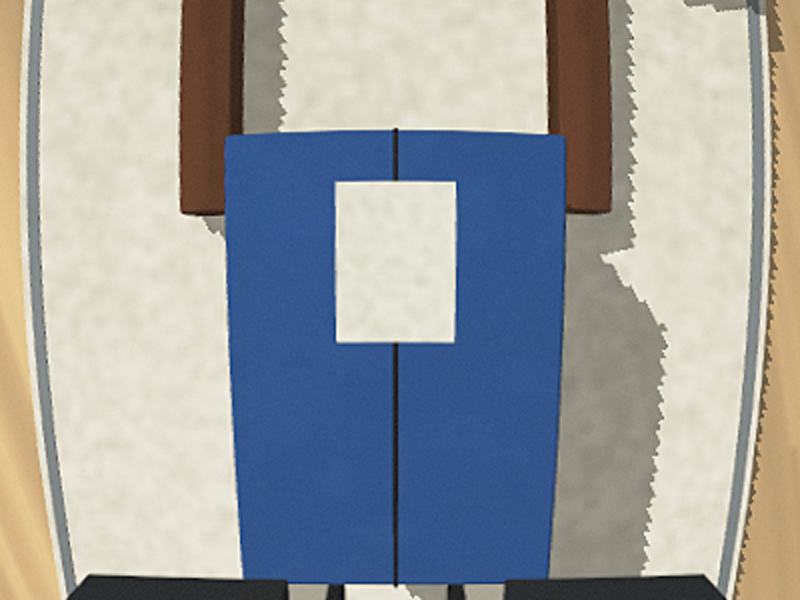

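Box centred: the rails' outer edges are at zoom cols 180 and 611 (mid 395.5) and the box midline is at 396. Continuing.

Request:
send_rows --targets '[[[0,0,0,6,0,0,0.48],[0,0,0,12,0,0,0.48],[0,0,0,18,0,0,0.48],[0,0,0,24,0,0,0.48],[0,0,0,30,0,0,0.48]]]'

```text
time: 10.57
tool_pos: [555.4, 1.4, 18.9]
tcp_rot: [-3.142, -0.0, 1.288]
contact_force: [-0.1, -3.1, 0.2]
grip_width: 24.1
```

Request:
send_rows --targets '[[[0,0,0,6,0,0,0.48],[0,0,0,12,0,0,0.48],[0,0,0,18,0,0,0.48],[0,0,0,24,0,0,0.48],[0,0,0,30,0,0,0.48]]]'

```text
time: 10.98
tool_pos: [563.8, 30.3, 18.9]
tcp_rot: [-3.142, -0.0, 1.288]
contact_force: [0.0, -2.4, 0.3]
grip_width: 23.8
```

```bash
python3 go.py 84 0 20 0; python3 look.py a10; python3 zoom.py pics/a10w.png pics/a10z.png 0 300 125 525
```

```text
t 10.98 tcp board [-39.7   0.3] [563.8  30.3  18.9] yawrel deg 0.03 F [ 0.  -2.4  0.3] w 23.8
turn [-0. -0.  0.] shift [123.7   0.4  -1.1]
2.0
```

View pics/a10z.png

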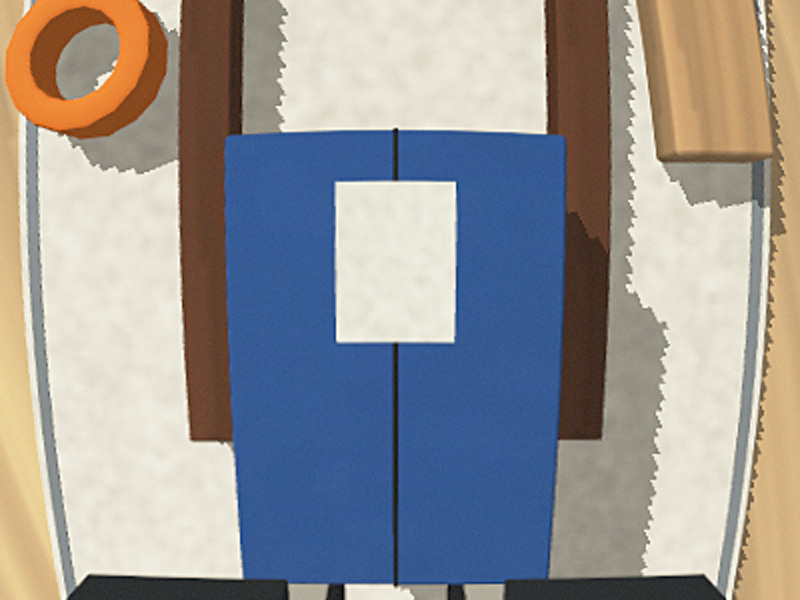

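Request:
send_rows --targets '[[[0,0,0,6,-0.1,0,0.48],[0,0,0,12,-0.2,0,0.48],[0,0,0,18,-0.2,0,0.48],[0,0,0,24,-0.3,0,0.48],[0,0,0,30,-0.3,0,0.48]]]'

```text
time: 11.5
tool_pos: [571.9, 59.1, 18.9]
tcp_rot: [-3.142, -0.0, 1.288]
contact_force: [-1.0, -3.3, 0.4]
grip_width: 23.7
```

Request:
send_rows --targets '[[[0,0,0,6,0,0,0.48],[0,0,0,12,0,0,0.48],[0,0,0,18,0,0,0.48],[0,0,0,24,0,0,0.48],[0,0,0,30,0,0,0.48]]]'

```text
time: 11.92
tool_pos: [580.2, 88.0, 18.9]
tcp_rot: [-3.142, -0.0, 1.288]
contact_force: [0.4, -2.3, 0.8]
grip_width: 23.6
```

```bash
python3 go.py 84 0 20 0; python3 look.py a11; python3 zoom.py pics/a11w.png pics/a11z.png 0 300 125 525
```

```text
t 11.92 tcp board [20.3  0.6] [580.2  88.   18.9] yawrel deg 0.03 F [ 0.4 -2.3  0.8] w 23.6
turn [-0. -0.  0.] shift [63.7  0.7 -1.1]
2.0
```

View pics/a11z.png

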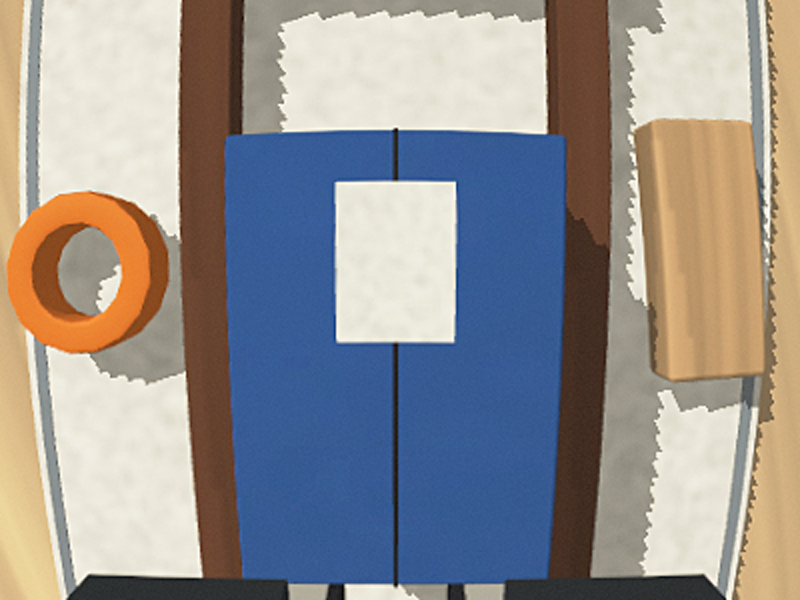

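Request:
send_rows --targets '[[[0,0,0,6,0,0,0.48],[0,0,0,12,0,0,0.48],[0,0,0,18,0,0,0.48],[0,0,0,24,0,0,0.48],[0,0,0,30,0,0,0.48]]]'

```text
time: 12.43
tool_pos: [588.6, 116.7, 18.9]
tcp_rot: [-3.141, 0.0, 1.288]
contact_force: [-0.7, -2.5, 0.6]
grip_width: 23.9
```

Request:
send_rows --targets '[[[0,0,0,5,0,0,0.48],[0,0,0,10,0,0,0.48],[0,0,0,14,0,0,0.48],[0,0,0,18,0,0,0.48],[0,0,0,21,0,0,0.48]]]'

```text
time: 12.85
tool_pos: [594.4, 136.8, 18.9]
tcp_rot: [-3.142, -0.0, 1.289]
contact_force: [-1.2, -2.2, -0.3]
grip_width: 23.8
```

```bash
python3 go.py 84 0 20 0; python3 look.py a12; python3 zoom.py pics/a12w.png pics/a12z.png 0 300 125 525
```

```text
t 12.85 tcp board [71.2  0.7] [594.4 136.8  18.9] yawrel deg 0.03 F [-1.2 -2.2 -0.3] w 23.8
turn [-0. -0.  0.] shift [12.8  0.7 -1.1]
2.0
```

View pics/a12z.png

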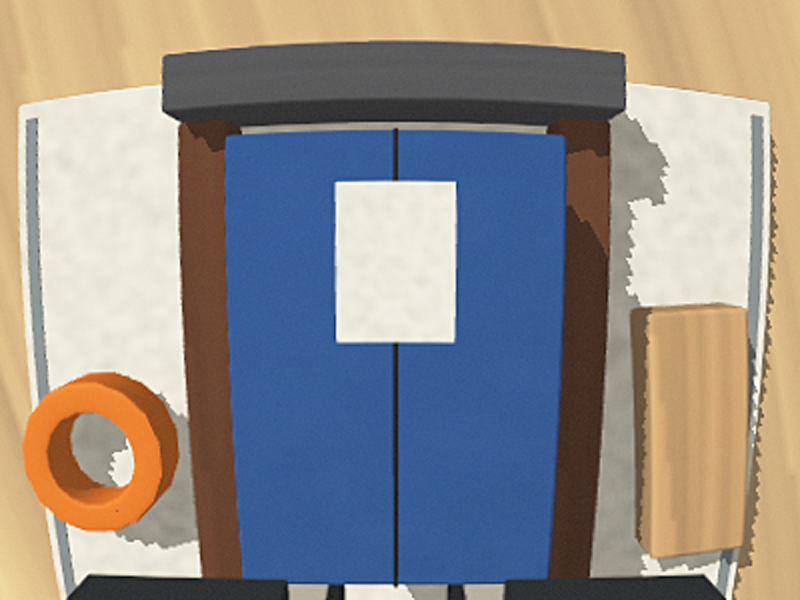

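Request:
send_rows --targets '[[[0,0,0,2,0,0,0.48],[0,0,0,4,0,0,0.48],[0,0,0,6,0,0,0.48],[0,0,0,8,0,0,0.48]]]'

```text
time: 13.28
tool_pos: [596.6, 144.0, 18.9]
tcp_rot: [-3.142, 0.0, 1.288]
contact_force: [-0.4, -2.8, 0.9]
grip_width: 23.9
```

Request:
send_rows --targets '[[[0,0,0,1,0,0,0.48],[0,0,0,2,0,0,0.48],[0,0,0,2.5,0,0,0.48]]]'

```text
time: 13.53
tool_pos: [597.3, 146.5, 18.9]
tcp_rot: [3.142, -0.0, 1.288]
contact_force: [0.1, -1.9, 1.1]
grip_width: 24.1
```

Request:
send_rows --targets '[[[0,0,0,1,0,0,0.48],[0,0,0,2,0,0,0.48],[0,0,0,2,0,0,0.48]]]'

```text
time: 13.78
tool_pos: [597.9, 148.6, 18.9]
tcp_rot: [3.142, -0.0, 1.288]
contact_force: [0.1, -2.7, -0.3]
grip_width: 24.1
```

```bash
python3 go.py 84 0 20 0; python3 look.py a13; python3 zoom.py pics/a13w.png pics/a13z.png 0 300 125 525
```

```text
t 13.78 tcp board [83.4  0.6] [597.9 148.6  18.9] yawrel deg 0.02 F [ 0.1 -2.7 -0.3] w 24.1
turn [ 0. -0.  0.] shift [ 0.6  0.6 -1.1]
2.0
```

View pics/a13z.png

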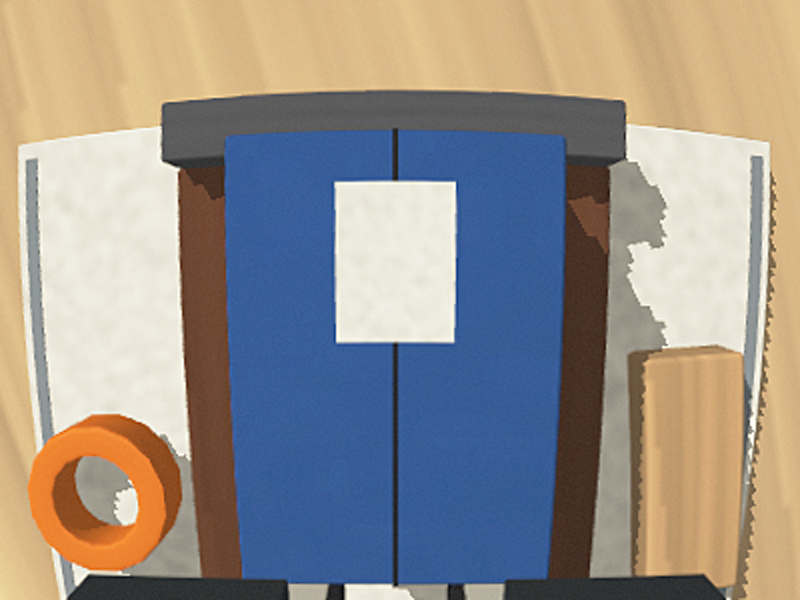

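Request:
send_rows --targets '[[[0,0,0,0.7,0,0,0.48],[0,0,0,1.4,0,0,0.48],[0,0,0,1.4,0,0,0.48]]]'

```text
time: 14.13
tool_pos: [598.1, 149.0, 18.9]
tcp_rot: [-3.141, 0.001, 1.289]
contact_force: [-1.7, -5.1, 1.6]
grip_width: 23.9
```

Request:
send_rows --targets '[[[0,0,0,0.7,0,0,0.48],[0,0,0,1.4,0,0,0.48],[0,0,0,1.4,0,0,0.48]]]'

```text
time: 14.38
tool_pos: [598.2, 149.0, 19.1]
tcp_rot: [-3.141, 0.003, 1.289]
contact_force: [-2.7, -11.2, 3.3]
grip_width: 23.6
```

The force has risen to 11.5 N and the tool has stalled, so the box is on the stop. I'll back straight off, rise, and check.

Request:
send_rows --targets '[[[0,0,0,-3,0,0,0.48],[0,0,0,-8,0,0,0.48],[0,0,0,-16,0,0,0.48],[0,0,0,-30,0,0,0.48],[0,0,0,-40,0,-20,0.48]]]'

```text
time: 14.8
tool_pos: [584.2, 111.2, 35.5]
tcp_rot: [-3.135, 0.002, 1.289]
contact_force: [0.1, -0.2, 1.8]
grip_width: 23.9
```

Request:
send_rows --targets '[[[0,0,0,-5,0,-30,0.48],[0,0,0,-10,0,-60,0.48],[0,0,0,-10,0,-90,0.48],[0,0,0,-10,0,-110,0.48],[0,0,0,-10,0,-110,0.48]]]'

```text
time: 15.22
tool_pos: [587.1, 102.2, 154.2]
tcp_rot: [3.133, -0.003, 1.288]
contact_force: [0.9, 0.4, 0.0]
grip_width: 23.7
```

```bash
python3 go.py 84 0 20 0; python3 look.py a14; python3 zoom.py pics/a14w.png pics/a14z.png 0 280 180 480
```

```text
t 15.22 tcp board [35.9 -2. ] [587.1 102.2 154.2] yawrel deg -0.01 F [0.9 0.4 0. ] w 23.7
turn [ 0.5 -0.2 -0. ] shift [ 47.7  -3.1 134.3]
2.142857142857143
```

View pics/a14z.png

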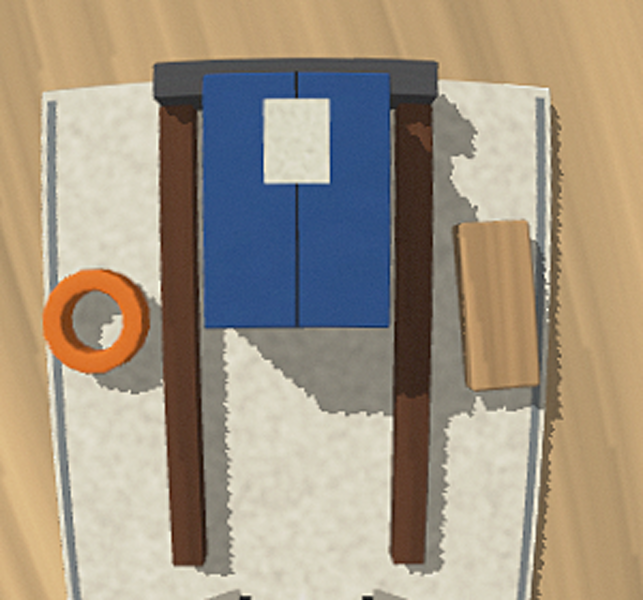

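View pics/a14s.png

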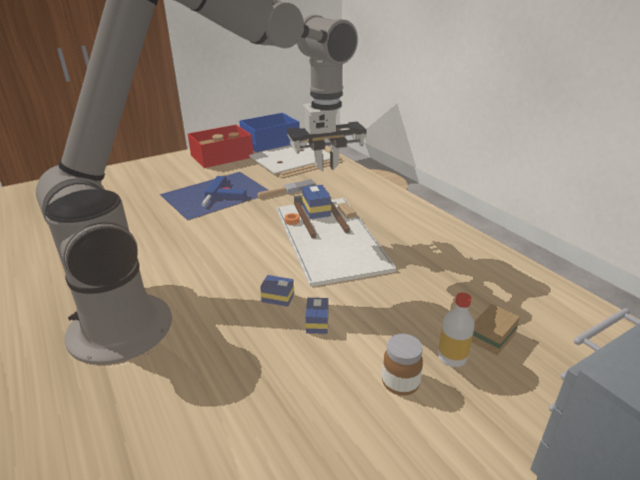

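```bash
python3 - <<'E'
from boxw import *
s=15/7
u=lambda l:np.array([((a+.5)/s-.5+180,(b+.5)/s-.5) for a,b in l])
Q=[(185,55,42),(185,-55,42),(200,55,42),(200,-55,42),(-10,55,28),(-10,41,28),(-10,-41,28),(-10,-55,28)]
Bw,e=fitw(u([(156,98),(436,97),(155,65),(437,65),(173,556),(203,556),(393,556),(424,556)]),Q,go.B);print(Bw,e)
X,e=fitw(u([(204,73),(389,73),(389,327),(205,327)]),TOP,[*go.b2w(140,0),go.B[2]]);print(X,e,rel(X,Bw))
import cv2
im=capture("top")[:,:,::-1];cv2.imwrite("pics/t15.png",cv2.resize(im[135:285,210:415],(800,585),interpolation=cv2.INTER_CUBIC))
E
```

```text
[571.20327031  70.5857821    1.28869052] [[-2.5, -3.3], [2.7, -3.6], [-1.8, -4.9], [2.0, -5.7], [-1.4, 4.9], [-0.4, 5.0], [0.4, 4.8], [1.0, 4.7]]
[610.18354406 203.17529757   1.28704301] [[-1.5, -1.3], [1.6, -1.7], [1.2, 1.3], [-1.4, 1.5]] (np.float64(138.2), np.float64(-0.5), np.float64(-0.09))
```

View pics/t15.png

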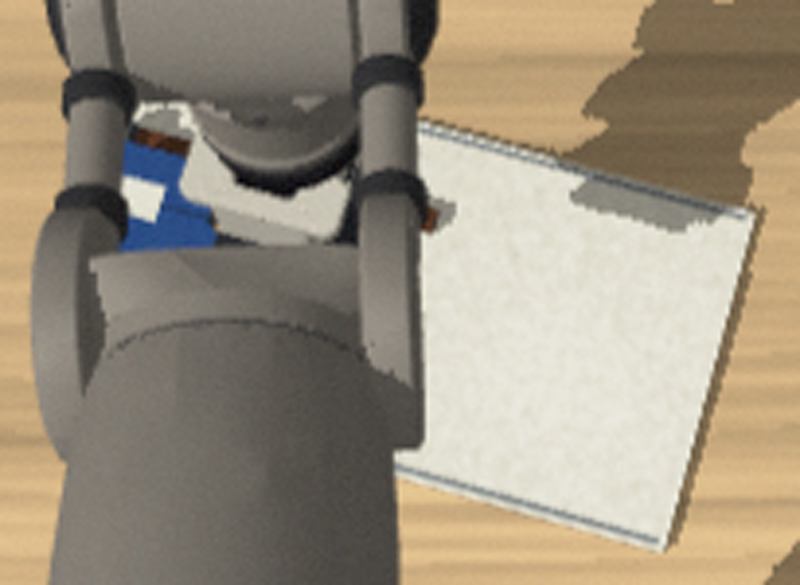

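```bash
python3 -c "
from plant import *
print(get_obs()['time'],get_obs()['contact_force']);print(close_job())"
```

```text
15.3667 [-0.75854115  0.75430439  0.67459048]
the job is handed in; nothing more can be done
None
```

The blue box is in the lane against the steel stop. I handed the job in at 15.4 s with the robot clear of everything.

I first squared the box with a side push on the bare board, then pushed it from behind down the lane and backed off.

**Contact with the stop:** On the last push the tool stalled and the force rose from about 3 N to 11.5 N, so the box was on the stop.

**Squareness:** My last wrist-camera fit puts the box 0.5 mm off the lane's middle and turned 0.1°. The white board shows all round it, clear of both rails. No rail contact showed in the pictures or forces, and nothing else on the bench appeared to have moved.

**Checks that disagreed or fell short:**
- The same fit gave the box centre at x = 138.2 mm instead of 140 mm. It had errors of up to about 5 pixels along the lane, so I trusted the force reading for contact.
- The finger tips appeared about 30 mm above the stated TCP in the pictures, so I kept to heights and finger spacings that were safe either way.
- After backing off, the arm hid most of the lane from the top camera, so that view could not confirm the final position.

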